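# Take the filter holders out of the latched case

### The job

Turn the black latch on the aluminium case until it clicks over, swing the hinged lid back past its balance point so that it stays open by itself, and lay every filter holder that is in the case flat on the round silicone pad, none on top of another. Then shut the lid fully and turn the latch back until it clicks over the lid again, leaving the other things on the table where they are.

Things in the scene. Friction and masses are not known exactly. Their poses are not given: they have to be found in the camera images.
- case: low open-topped aluminium case, fixed to the table, 142 deep (x) x 246 wide (y) x 49 mm high, walls 4 mm; a black insert makes its inner floor 16 mm over the table, with a ledge 5 mm higher all round (the recess is 80 x 187 mm); origin: centre of its underside on the table; x points from its front (robot side) to its hinge side, y to the left, z up. Filter holders lie in the recess, side by side
- lid (a joint): angle (rad) of the case's 146 x 246 x 6 mm aluminium lid, 0.25 kg, hinged along the far (+x) top rim: 0 shut, 1.75 wide open at its stop, leaning back. Its balance point is near 1.5: below it the lid falls shut, beyond it it falls open and stays. The shut lid's top is 55 mm over the table. While the latch tongue is over it the lid cannot rise
- lid_hinge (a point): point on the lid's hinge line, in the middle of its width, 49 mm over the table; its frame turns with the lid (equal to the case's frame when shut; positive lid angle is a turn about +y)
- lid_handle (a point): middle of the round steel bar handle on the lid's top, bar 10 mm thick and 120 mm long along the case's y, legs at both ends, 35 mm clear between lid and bar centre; in the hinge frame this point is at x -136, y +30, z +41 mm (the lid's free edge is at x -146). With the lid open the bar is on the lid's far side, near its top edge
- latch (a joint): angle (rad) of the turn latch at the case's front: 0 locked (tongue points to the case's +x, over the lid), 1.3 unlocked (tongue turned clockwise seen from above, clear of the lid). A spring detent holds it at both ends: it resists with up to about 0.2 N m until about half way (0.65), then snaps on to the other end; let go before that it snaps back
- latch_grip (a point): grip point on the latch's black wing, on its vertical turning axis, 87 mm over the table (case frame x -95, y -75 mm). The wing is an upright blade 12 mm thick, 46 mm long, 32 mm tall, top 95 mm over the table, its length along the tongue (the point's x axis); the tongue under it reaches 38 mm from the axis, its top 63 mm over the table
- pad: round dark silicone pad, 210 mm across, 6 mm thick, stuck to the table; origin: centre of its underside
- holder_a: white plastic filter holder, a block 62 long (x) x 24 wide (y) x 28 mm high (z), 35 g, rounded edges, row of small dots on top; origin: its centre. 2 to 4 of the four are present (absent: None); at the start they lie in the shut case with z up
- holder_b: white plastic filter holder, a block 62 long (x) x 24 wide (y) x 28 mm high (z), 35 g, rounded edges, row of small dots on top; origin: its centre. 2 to 4 of the four are present (absent: None); at the start they lie in the shut case with z up
- holder_c: white plastic filter holder, a block 62 long (x) x 24 wide (y) x 28 mm high (z), 35 g, rounded edges, row of small dots on top; origin: its centre. 2 to 4 of the four are present (absent: None); at the start they lie in the shut case with z up
- holder_d: white plastic filter holder, a block 62 long (x) x 24 wide (y) x 28 mm high (z), 35 g, rounded edges, row of small dots on top; origin: its centre. 2 to 4 of the four are present (absent: None); at the start they lie in the shut case with z up
- flashlight: bystander, loose, not to be disturbed: black flashlight lying along its x, 145 long, 38 mm thick; origin: centre of its underside
- bottle: bystander, loose, not to be disturbed: clear glass bottle with a cork, 60 mm across, 148 mm tall, standing; origin: centre of its underside
- slim_case: bystander, loose, not to be disturbed: slim aluminium case with a sliding lid, 65 x 105 x 14 mm, lying flat; origin: centre of its underside
- glasses_case: bystander, loose, not to be disturbed: black spectacle case, 55 x 150 x 35 mm; origin: centre of its underside
- mug: bystander, loose, not to be disturbed: white mug, 80 mm across, 90 mm tall; origin: centre of its underside
- book: bystander, loose, not to be disturbed: book lying flat, 134 x 194 x 26 mm; origin: centre of its underside
Mind the look-alikes: they are no part of the job. Of the things shaped like the pad, the black one is meant.

How it is judged (in metres and radians):
On the way, in this order (a step that is already met when the one before it is completed fails the run):
1. the latch is turned past its detent, clear of the lid (value of joint latch above 1.15 rad), for 0.2 s.
2. the lid stands open by itself, past its balance point (value of joint lid above 1.6 rad and contact force between the fingers and anything else below 0.1 N), for 0.3 s.
3. every filter holder lies flat on the pad, let go (horizontal distance between each of holder_a, holder_b, holder_c, holder_d and pad below 0.095 m and height (world z) of each of holder_a, holder_b, holder_c, holder_d below 0.032 m and angle between holder_a's own x axis and vertical between 1.4 and 1.74 rad and linear speed of each of holder_a, holder_b, holder_c, holder_d below 0.03 m/s and contact force between each of holder_a, holder_b, holder_c, holder_d and the fingers below 0.1 N and angle between holder_b's own x axis and vertical between 1.4 and 1.74 rad and angle between holder_c's own x axis and vertical between 1.4 and 1.74 rad and angle between holder_d's own x axis and vertical between 1.4 and 1.74 rad), for 0.2 s.
4. the lid is shut (value of joint lid below 0.05 rad), for 0.2 s.
At the end, for the whole second after the job is handed in: every filter holder present lies at rest on one of its long sides on the pad (its centre within 95 mm of the pad's centre and under 32 mm high, long axis within 0.17 rad of level), the lid is shut (under 0.05 rad) and the latch is back at its locked end (under 0.15 rad) (all of step 3 and value of joint lid below 0.05 rad and value of joint latch below 0.15 rad); the robot touches nothing.
It fails at once if the glass bottle is tipped over (angle between bottle's own z axis and vertical above 0.6 rad).
It fails at once if another thing on the table is moved more than 50 mm (distance of any of flashlight, bottle, slim_case, glasses_case, mug, book from where it was at the start of the episode above 0.05 m).
Of holder_a, holder_b, holder_c, holder_d only 2 to 4 are there at a start; the rules pass over those that are not, and their reading is None.
At some moment in a run one of holder_a, holder_b, holder_c, holder_d may be knocked a few centimetres aside while the robot is not near it.
Once in a run the grip may slacken for a moment while it holds something.
It also fails if it takes over 210 s, if anything falls off the work surface, if the arm or the gripper's body presses on something with over 40 N, if the wrist force passes 120 N, or if a joint passes its speed limit or range.

### The arm

A 6-joint arm with a two-finger parallel gripper is mounted at the origin on the work surface. World frame = base frame: x ahead of the robot, y to its left, z up, the work surface at z = 0. Lengths are in m, angles in degrees, forces in N, time in s.
With the tool pointing down it reaches from about 0.275 to 0.75 m from the base axis. Payload 10.2 kg.
Tool frame: the origin (TCP) lies on the centre line of the jaws, within the pads' length; the fingertips stand ctrl.tips_ahead ahead of it and the grasp point (between the pads) lies 3 mm ahead of it (ctrl.tips_ahead is the distance from the TCP to the fingertips, in m); z points along the fingers, y is the line along which they close (so a half turn about z gives the same grasp; the last joint's range is limited). The gripper opens to 88 mm and grips with 3 to 60 N. Pads are 18 mm wide; open, the fingers measure 123 mm over their backs; the gripper's body (75 mm by 187 mm) begins 45 mm behind the grasp point.
Start: joints at [53.262, 17.928, 85.812, -0, 76.261, -12.8], TCP at [0.213, 0.48, 0.261] pointing down, gripper open.
Joint ranges: [-168.41, 168.41], [-55.51, 124.54], [10.69, 146.95], [-70.63, 250.63], [1, 178], [-165.06, 165.06]. Speed limits (degrees/s): [136.94, 136.94, 172.46, 180, 180, 180].

### API

Orientations are given as a 3x3 rotation matrix whose columns are the frame's x, y, z axes.
In Python, from bench import ctrl gives the robot as it stands.
- The arm moves only by the tool move_arm, never from a script. Its argument "plan" is a list of rows, each a list of 7 numbers: the turn, a rotation vector about the tool's x, y, z in degrees, then the shift along the tool's x, y, z in mm, then the opening, from -1 (shut) to 1 (fully open). A call has exactly 10 rows; each row shifts and turns the commanded pose from where the row before left it, along the tool's axes as they then stand; what a row does not reach is not made up. A row lasts 1/12 s, in which the tool goes at most 41.7 mm and 7.16 degrees, less where a joint would pass 70% of its speed; a pose out of reach is approached as far as the arm can. A call is refused whole if a number of a shift passes 41.7 or a number of a turn 7.16, either way. A call with a gripper value outside its range is refused whole. The fingers move at their own pace and stop on an object; the grip force is fixed at half the most. Time passes only in rows, so rows that do not move let the fingers close, or fill a call up. It gives the time, the measured TCP pose, the force, the opening and the grip force at its end, in the units of the state.
- ctrl.get_state(): the state, without advancing time (a new reading comes with each control period).
- ctrl.camera(name): name is "side" or "top" or "wrist"; returns a dict with "color" (384x512x3 uint8, blue, green, red), "fx", "fy", "cx", "cy" (pixels), "dist_coeffs" ([k1, k2, p1, p2, k3] as OpenCV has them; the pictures are not rectified), "view" (4x4, takes a point from world to camera coordinates); the wrist camera has in their place "tool_from_camera" (4x4, takes a point from camera to tool coordinates, whose origin is the TCP and whose axes are the flange's). Camera axes: x right, y down, z forward; pixel columns grow to the right and rows downward; lengths in m; the calibration is good to about 2 mm. A picture is of the moment at which its call begins: read the wrist's pose just before it. There is no depth.
- ctrl.sign_off(): hands the job in; it is judged then, once.
Trained networks look in a picture, given as the dict that the camera call returned (one of the last four; its "shot" number tells which), for a name from the list of things; names that differ only in an ending like _2 or _b are one class to them, and where a whole thing is asked for, a point or a joint stands for the part that bears it (a point fixed in the world has none). Each returns a list of dicts, best first, with "confidence" (0 to 1); they miss things now and then, are a little off and sometimes report something else, mostly with a low value. They report only what shows in the picture. A call takes as long as a camera call. They do not tell look-alikes from the thing itself.
- ctrl.search_frame(picture, thing): "rect" ([left, top, right, bottom] in pixels, round what is visible of it).
- ctrl.regions_of(picture, thing): "mask" (384x512 bool, what is visible of it) and "rect" ([left, top, right, bottom] in pixels, round what is visible of it).
- ctrl.pinpoint(picture, thing): "at" ([column, row] in pixels: a listed point, or the origin of a listed thing).
The state is a dict: "time_s": time; "joint_pos": joint angles; "joint_velocities": joint speeds; "joint_torque": joint torques, N m; "tool_pos": TCP position; "tool_rot": TCP orientation; "contact_force": force on the tool from outside, world axes, zero at the start; "torque": the same for the moment, N m; "finger_gap": finger opening in m; "grasp_force": force on a finger pad.
Only numpy, scipy, OpenCV 4.12 (cv2) and the standard library are available. Lean on these libraries where they do the work, as an engineer would, in place of code of your own. Each camera call takes 0.05 s, during which the arm holds its last target. There are 200 camera calls.

## Working session

There is one attempt and no reset: what is moved stays moved. The work goes in short steps, Python scripts to look and compute and a tool call to move; the robot and the scene stay as the last step left them, time stands still between calls to the robot, and variables do not carry over. Pictures are saved under pics/ and viewed, at most 14 in all, crops included, and the job is handed in when it is done.

Besides the shell and the picture viewer there is one more tool, called after "Call:" in YAML: its name, and indented under it one key for each argument. move_arm: Moves the arm, as the interface text tells. Its arguments: {"type":"object","properties":{"plan":{"type":"array","items":{"type":"array","items":{"type":"number"}}}},"required":["plan"]}

```bash
mkdir -p pics
cat > h.py <<'E'
import numpy as np, cv2
from bench import ctrl
def save(p,n): cv2.imwrite(f'pics/{n}.png',p['color'])
def ray(p,uv,st=None):
    K=np.array([[p['fx'],0,p['cx']],[0,p['fy'],p['cy']],[0,0,1]])
    x=cv2.undistortPoints(np.array([[uv]],float),K,np.array(p['dist_coeffs']))[0,0]
    d=np.array([x[0],x[1],1.])
    if 'view' in p: M=np.linalg.inv(np.array(p['view']))
    else:
        T=np.eye(4);T[:3,:3]=st['tool_rot'];T[:3,3]=st['tool_pos'];M=T@np.array(p['tool_from_camera'])
    d=M[:3,:3]@d
    return M[:3,3],d/np.linalg.norm(d)
def atz(p,uv,z,st=None):
    o,d=ray(p,uv,st); return o+d*(z-o[2])/d[2]
def tri(*rs):
    A=0;b=0
    for o,d in rs:
        P=np.eye(3)-np.outer(d,d);A=A+P;b=b+P@o
    x=np.linalg.solve(A,b); return x,[np.linalg.norm((np.eye(3)-np.outer(d,d))@(x-o)) for o,d in rs]
E
python3 - <<'E'
from h import *
s=ctrl.get_state();print({k:np.round(v,3).tolist() for k,v in s.items()},ctrl.tips_ahead)
P={n:ctrl.camera(n) for n in('top','side')}
for n,p in P.items():
    save(p,n+'0')
    for t in['case','lid','lid_hinge','lid_handle','latch','latch_grip','pad','flashlight','bottle','slim_case','glasses_case','mug','book']:
        print(n,t,[(np.round(r['at']).tolist(),round(r['confidence'],2)) for r in ctrl.pinpoint(p,t)[:3]])
w=ctrl.camera('wrist');print(np.round(w['tool_from_camera'],3).tolist(),w['fx'])
cv2.imwrite('pics/a.png',np.hstack([cv2.resize(P[n]['color'],(400,300)) for n in P]))
E
```

```text
{'time_s': 0.0, 'joint_pos': [53.263, 17.96, 85.853, 0.002, 76.261, -12.8], 'joint_velocities': [-0.061, 0.013, 0.024, 0.014, 0.055, -0.01], 'joint_torque': [-0.001, -40.221, -25.227, 0.069, 0.035, -0.0], 'tool_pos': [0.213, 0.48, 0.26], 'tool_rot': [[-0.914, 0.406, -0.001], [0.406, 0.914, -0.001], [0.0, -0.001, -1.0]], 'contact_force': [0.522, -0.097, 0.291], 'torque': [0.024, 0.004, 0.036], 'grasp_force': 0.0, 'finger_gap': 0.088} 0.022
top case [([198.0, 181.0], 0.87)]Traceback (most recent call last):
  File "<stdin>", line 7, in <module>
ValueError: it knows: book, bottle, case, flashlight, glasses_case, holder, latch_grip, lid_handle, lid_hinge, mug, pad, slim_case
```

Run:
```python
from h import *
P={n:ctrl.camera(n) for n in('top','side')}
for n,p in P.items():
    save(p,n+'0')
    for t in['case','lid_hinge','lid_handle','latch_grip','pad','flashlight','bottle','slim_case','glasses_case','mug','book']:
        print(n,t,[(np.round(r['at']).tolist(),round(r['confidence'],2),np.round(atz(p,r['at'],{'lid_hinge':.049,'lid_handle':.09,'latch_grip':.087}.get(t,0)),3).tolist()) for r in ctrl.pinpoint(p,t)[:3]])
w=ctrl.camera('wrist');print(np.round(w['tool_from_camera'],3).tolist(),w['fx'])
for n in P: print(n,np.round(np.linalg.inv(P[n]['view'])[:3],2).tolist(),P[n]['fx'])
```

```text
top case [([201.0, 178.0], 0.98, [0.536, 0.167, 0.0])]
top lid_hinge [([199.0, 156.0], 0.87, [0.606, 0.168, 0.049])]
top lid_handle [([187.0, 194.0], 0.88, [0.474, 0.205, 0.09])]
top latch_grip [([218.0, 204.0], 0.65, [0.438, 0.104, 0.087])]
top pad [([295.0, 175.0], 0.95, [0.544, -0.162, 0.0]), ([362.0, 273.0], 0.7, [0.205, -0.385, 0.0]), ([189.0, 248.0], 0.61, [0.295, 0.207, 0.0])]
top flashlight [([305.0, 223.0], 0.82, [0.376, -0.194, 0.0])]
top bottle []
top slim_case [([106.0, 177.0], 0.7, [0.542, 0.499, 0.0]), ([283.0, 128.0], 0.56, [0.712, -0.122, 0.0]), ([184.0, 195.0], 0.39, [0.477, 0.226, -0.0])]
top glasses_case [([375.0, 167.0], 0.86, [0.571, -0.444, 0.0])]
top mug [([381.0, 216.0], 0.75, [0.401, -0.458, 0.0])]
top book [([103.0, 175.0], 0.79, [0.548, 0.508, 0.0]), ([182.0, 193.0], 0.47, [0.485, 0.234, 0.0])]
side case [([257.0, 173.0], 0.64, [0.535, 0.191, 0.0])]
side lid_hinge [([276.0, 168.0], 0.65, [0.601, 0.148, 0.049])]
side lid_handle [([242.0, 155.0], 0.72, [0.472, 0.207, 0.09])]
side latch_grip [([235.0, 169.0], 0.66, [0.428, 0.129, 0.087]), ([278.0, 239.0], 0.49
[... 269 characters left out ...]
, [0.759, -0.023, 0.0]), ([236.0, 169.0], 0.59, [0.453, 0.234, -0.0]), ([249.0, 133.0], 0.17, [0.561, 0.495, 0.0])]
side slim_case [([325.0, 220.0], 0.89, [0.719, -0.129, 0.0])]
side glasses_case [([314.0, 299.0], 0.9, [0.571, -0.433, 0.0])]
side mug [([263.0, 316.0], 0.91, [0.406, -0.455, 0.0])]
side book [([244.0, 133.0], 0.69, [0.541, 0.503, 0.0])]
[[-0.0, -0.949, -0.316, 0.081], [1.0, -0.0, 0.001, -0.0], [-0.001, -0.316, 0.949, -0.125], [0.0, 0.0, 0.0, 1.0]] 314.48317453501585
top [[-0.01, -0.99, 0.11, 0.34], [-1.0, 0.01, -0.02, 0.03], [0.02, -0.11, -0.99, 1.47]] 423.6835405037521
side [[0.98, -0.14, 0.17, 0.26], [-0.21, -0.66, 0.72, -0.97], [0.01, -0.74, -0.67, 0.98]] 364.42202170126745
```

View pics/top0.png

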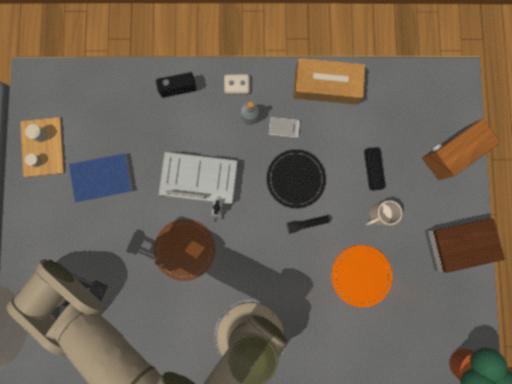

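View pics/side0.png

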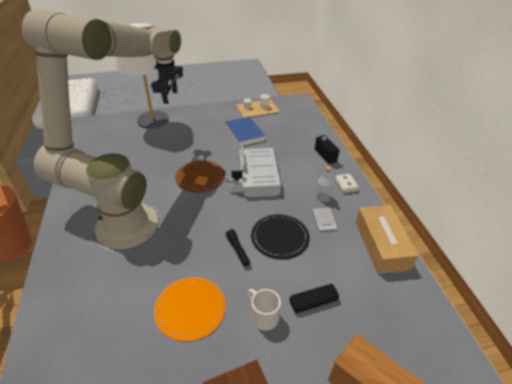

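Candidates for the pad: black disc (295,178), orange disc (362,275), brown disc (184,248). By the description it is the black one at (295,178). There is one latch at (217,208) and one case at (199,178). I'll move over the case for a close look.

Call:
move_arm:
  plan:
    - [0, 0, 0, -35, -20, -4, 1]
    - [0, 0, 0, -35, -20, -4, 1]
    - [0, 0, 0, -35, -20, -4, 1]
    - [0, 0, 0, -35, -20, -4, 1]
    - [0, 0, 0, -35, -20, -4, 1]
    - [0, 0, 0, -35, -20, -4, 1]
    - [0, 0, 0, -35, -20, -4, 1]
    - [0, 0, -6, -35, -20, -4, 1]
    - [0, 0, -6, -35, -20, -4, 1]
    - [0, 0, -7, -35, -20, -4, 1]

```text
time_s: 2.23
tool_pos: [0.4602, 0.1631, 0.3011]
tool_rot: [[-0.996, 0.089, 0.001], [0.089, 0.996, 0.0], [-0.001, 0.0, -1.0]]
contact_force: [-0.1, 1.3, 0.6]
finger_gap: 0.088
grasp_force: 0.0
```

```bash
cat >> h.py <<'E'
def go(pos,ang,tilt=None):
    """total shift in the present tool axes (mm) and turn about tool z (deg) so tool y points at world angle ang"""
    s=ctrl.get_state();R=np.array(s['tool_rot'])
    print('pos',np.round(s['tool_pos'],4),'yang',round(np.degrees(np.arctan2(R[1,1],R[0,1])),2),'z',np.round(R[:,2],3),'t',round(s['time_s'],2),'gap',round(s['finger_gap'],4),'F',np.round(s['contact_force'],1),'j',np.round(s['joint_pos'],0))
    a=np.radians(ang);y=np.array([np.cos(a),np.sin(a),0]);z=np.array([0,0,-1.]);Rt=np.c_[np.cross(y,z),y,z]
    rv=cv2.Rodrigues(R.T@Rt)[0].ravel()
    print(' shift mm',np.round(R.T@(np.array(pos)-s['tool_pos'])*1000,1),'after turn',np.round(Rt.T@(np.array(pos)-s['tool_pos'])*1000,1),'rotvec deg',np.round(np.degrees(rv),1))
E
python3 - <<'E'
from h import *
go([.45,.15,.3],85)
s=ctrl.get_state();p=ctrl.camera('wrist');save(p,'w1')
for t in['case','lid_hinge','lid_handle','latch_grip']:
    print(t,[(np.round(r['at']).tolist(),round(r['confidence'],2),np.round(atz(p,r['at'],{'lid_hinge':.049,'lid_handle':.09,'latch_grip':.087}.get(t,0),s),4).tolist()) for r in ctrl.pinpoint(p,t)[:3]])
E
```

```text
pos [0.4602 0.1631 0.3011] yang 84.92 z [ 0.001  0.    -1.   ] t 2.23 gap 0.088 F [-0.1  1.3  0.6] j [  6.  12.  88.  -0.  80. -79.]
 shift mm [  9.  -13.9   1.1] after turn [  9.  -13.9   1.1] rotvec deg [ 0.   0.  -0.1]
case [([267.0, 198.0], 0.57, [0.5351, 0.1725, 0.0])]
lid_hinge [([262.0, 262.0], 0.95, [0.6092, 0.1581, 0.049])]
lid_handle [([296.0, 174.0], 0.76, [0.4769, 0.2062, 0.09]), ([264.0, 262.0], 0.25, [0.5841, 0.1623, 0.09])]
latch_grip [([202.0, 141.0], 0.55, [0.4312, 0.1071, 0.087])]
```

View pics/w1.png

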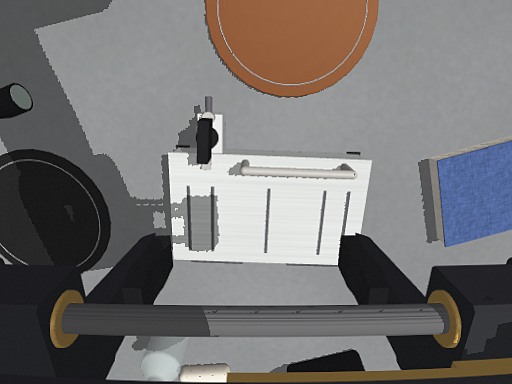

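The wrist view shows the lid with front corners (170,153) and (371,159), the latch wing at (205,140), and the handle bar from (243,168) to (352,174). I'll measure the yaw and the latch.

Run:
```python
from h import *
s=ctrl.get_state();p=ctrl.camera('wrist')
C=[atz(p,u,.055,s) for u in[(170,153),(371,159),(172,262),(337,265)]]
print(np.round(C,4));d=C[1]-C[0];print('yaw',np.degrees(np.arctan2(-d[0],d[1])),np.linalg.norm(d))
P={n:ctrl.camera(n) for n in('top','side')}
def cz(x,y,z,c,yaw):
    a=np.radians(yaw);return np.array([c[0]+x*np.cos(a)-y*np.sin(a),c[1]+x*np.sin(a)+y*np.cos(a),z])
for t in['lid_hinge','lid_handle','latch_grip','pad','case']:
    R=[]
    for q in (P['top'],P['side'],p):
        r=ctrl.pinpoint(q,t)
        if r and not(t=='pad' and q is p):
            if t=='pad': r=sorted(r,key=lambda r:np.linalg.norm(atz(q,r['at'],0)[:2]-[.54,-.16]))
            R.append(ray(q,r[0]['at'],s))
    x,e=tri(*R);print(t,np.round(x,4),np.round(e,4))
for t in['case']:
  for q in (p,P['top']):
    m=ctrl.regions_of(q,t)[0]['mask'].astype(np.uint8)
    c=max(cv2.findContours(m,0,2)[0],key=cv2.contourArea)
    w=np.array([atz(q,u,.055,s)[:2] for u in c[:,0,:].astype(float)],np.float32);r=cv2.minAreaRect(w);print(r)
pm=[r for r in ctrl.regions_of(P['top'],'pad')]
for r in pm:
    ys,xs=np.nonzero(r['mask']);print('pad',round(r['confidence'],2),np.round(atz(P['top'],(xs.mean(),ys.mean()),.006),4))
```

```text
[[0.4448 0.0636 0.055 ]
 [0.475  0.3044 0.055 ]
 [0.5927 0.0391 0.055 ]
 [0.6186 0.2615 0.055 ]]
yaw -7.146860621426681 0.24273586845800194
lid_hinge [0.5999 0.1644 0.0582] [0.0015 0.0015]
lid_handle [0.4711 0.2109 0.0876] [0.0012 0.0012]
latch_grip [0.4845 0.1275 0.1148] [0.1181 0.0603 0.0591]
pad [ 0.5409 -0.1665 -0.0107] [0.0067 0.0067]
case [ 0.5322  0.1725 -0.007 ] [0.0089 0.0041 0.0052]
((0.5025018453598022, 0.1756335198879242), (0.2493051439523697, 0.2165972739458084), 82.96089172363281)
((0.5355404019355774, 0.17131806910037994), (0.2482137680053711, 0.1515253782272339), 81.46949768066406)
pad 0.62 [ 0.5326 -0.1615  0.006 ]
pad 0.47 [0.2835 0.2314 0.006 ]
pad 0.35 [ 0.5669 -0.4394  0.006 ]
```

Run:
```python
from h import *
go([.432,.109,.18],83)
```

```text
pos [0.4595 0.1651 0.3005] yang 84.66 z [ 0. -0. -1.] t 3.53 gap 0.0884 F [-0.6 -0.1  0.6] j [  6.  12.  88.  -0.  80. -79.]
 shift mm [ 22.1 -58.4 120.5] after turn [ 20.4 -59.1 120.5] rotvec deg [-0.   0.   1.7]
```

Call:
move_arm:
  plan:
    - [0, 0, 1.7, 5, -15, 30, 1]
    - [0, 0, 0, 5, -15, 30, 1]
    - [0, 0, 0, 5, -15, 30, 1]
    - [0, 0, 0, 5, -14, 30, 1]
    - [0, 0, 0, 0, 0, 0, 1]
    - [0, 0, 0, 0, 0, 0, 1]
    - [0, 0, 0, 0, 0, 0, 1]
    - [0, 0, 0, 0, 0, 0, 1]
    - [0, 0, 0, 0, 0, 0, 1]
    - [0, 0, 0, 0, 0, 0, 1]

```text
time_s: 4.37
tool_pos: [0.4333, 0.1092, 0.1814]
tool_rot: [[-0.993, 0.122, 0.002], [0.122, 0.993, 0.0], [-0.002, 0.0, -1.0]]
contact_force: [-1.1, -0.4, 0.4]
finger_gap: 0.0884
grasp_force: 0.0
```

Run:
```python
from h import *
go([.432,.109,.089],83)
s=ctrl.get_state();p=ctrl.camera('wrist');save(p,'w2')
for t in['latch_grip']:
    print(t,[(np.round(r['at']).tolist(),round(r['confidence'],2),np.round(atz(p,r['at'],.087,s),4).tolist()) for r in ctrl.pinpoint(p,t)[:3]])
    for r in ctrl.regions_of(p,t): 
        print(r['rect'])
```

```text
pos [0.4333 0.1092 0.1814] yang 83.0 z [ 0.002  0.    -1.   ] t 4.37 gap 0.0884 F [-1.1 -0.4  0.4] j [ -1.  13. 105.   0.  62. -84.]
 shift mm [ 1.4 -0.4 92.4] after turn [ 1.3 -0.4 92.4] rotvec deg [ 0.   0.1 -0. ]
latch_grip []
[236.4, 161.1, 273.4, 233.2]
```

View pics/w2.png

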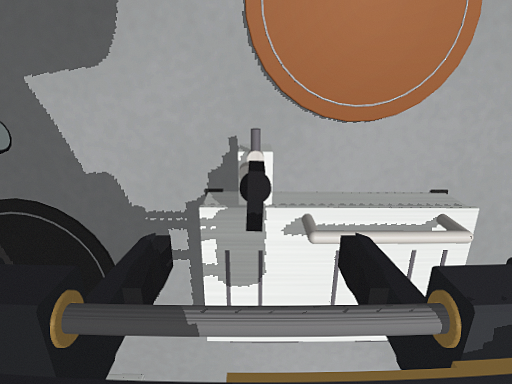

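The wing shows its hub at about (256,186), with the blade from (256,135) to (256,230) along the case's x and the tongue over the lid.

Run:
```python
from h import *
s=ctrl.get_state();p=ctrl.camera('wrist')
for u in[(256,185),(256,165),(255,228)]: print(atz(p,u,.095,s).round(4))
```

```text
[0.4187 0.1107 0.095 ]
[0.4044 0.1125 0.095 ]
[0.4516 0.1059 0.095 ]
```

Call:
move_arm:
  plan:
    - [0, 0, 0, 2, 0, 23, 0.2]
    - [0, 0, 0, 1, 0, 23, -0.2]
    - [0, 0, 0, 0, 0, 23, -0.4]
    - [0, 0, 0, 0, 0, 20, -0.4]
    - [0, 0, 0, 0, 0, 0, -0.4]
    - [0, 0, 0, 0, 0, 0, -1]
    - [0, 0, 0, 0, 0, 0, -1]
    - [0, 0, 0, 0, 0, 0, -1]
    - [0, 0, 0, 0, 0, 0, -1]
    - [0, 0, 0, 0, 0, 0, -1]

```text
time_s: 5.4
tool_pos: [0.4302, 0.1092, 0.0922]
tool_rot: [[-0.992, 0.123, 0.001], [0.123, 0.992, 0.0], [-0.001, 0.0, -1.0]]
contact_force: [-0.3, -0.1, 0.7]
finger_gap: 0.0236
grasp_force: 0.0
```

Call:
move_arm:
  plan:
    - [0, 0, 0, 0, 0, 0, -1]
    - [0, 0, 0, 0, 0, 0, -1]
    - [0, 0, 0, 0, 0, 0, -1]
    - [0, 0, 0, 0, 0, 0, -1]
    - [0, 0, 5, 0, 0, 0, -1]
    - [0, 0, 7, 0, 0, 0, -1]
    - [0, 0, 7, 0, 0, 0, -1]
    - [0, 0, 7, 0, 0, 0, -1]
    - [0, 0, 7, 0, 0, 0, -1]
    - [0, 0, 7, 0, 0, 0, -1]

```text
time_s: 6.23
tool_pos: [0.4302, 0.1096, 0.0918]
tool_rot: [[-0.677, 0.736, 0.001], [0.736, 0.677, 0.001], [-0.0, 0.001, -1.0]]
contact_force: [-0.9, 3.6, 4.5]
finger_gap: 0.012
grasp_force: 30.0
```

Turned 40°. Continuing to 75°.

Call:
move_arm:
  plan:
    - [0, 0, 7, 0, 0, 0, -1]
    - [0, 0, 7, 0, 0, 0, -1]
    - [0, 0, 7, 0, 0, 0, -1]
    - [0, 0, 7, 0, 0, 0, -1]
    - [0, 0, 6, 0, 0, 0, -1]
    - [0, 0, 0, 0, 0, 0, -1]
    - [0, 0, 0, 0, 0, 0, -1]
    - [0, 0, 0, 0, 0, 0, -1]
    - [0, 0, 0, 0, 0, 0, -0.4]
    - [0, 0, 0, 0, 0, 0, -0.4]

```text
time_s: 7.07
tool_pos: [0.4297, 0.1091, 0.0914]
tool_rot: [[-0.156, 0.988, -0.0], [0.988, 0.156, -0.0], [-0.0, -0.0, -1.0]]
contact_force: [-0.0, 0.1, 0.3]
finger_gap: 0.023
grasp_force: 0.0
```

Call:
move_arm:
  plan:
    - [0, 0, 0, 0, 0, 0, -0.3]
    - [0, 0, 0, 0, 0, 0, -0.3]
    - [0, 0, 0, 0, 0, -10, -0.3]
    - [0, 0, 0, 0, 0, -30, -0.3]
    - [0, 0, 0, 0, 0, -35, -0.3]
    - [0, 0, 0, 0, 0, -20, -0.3]
    - [0, 0, 0, 0, 0, 0, -0.3]
    - [0, 0, 0, 0, 0, 0, -0.3]
    - [0, 0, 0, 0, 0, 0, -0.3]
    - [0, 0, 0, 0, 0, 0, -0.3]

```text
time_s: 7.9
tool_pos: [0.4292, 0.1092, 0.1852]
tool_rot: [[-0.156, 0.988, -0.003], [0.988, 0.156, -0.0], [0.0, -0.003, -1.0]]
contact_force: [0.2, 0.1, -0.1]
finger_gap: 0.0311
grasp_force: 0.0
```

Run:
```python
from h import *
go([.474,.21,.175],-7)
s=ctrl.get_state();p=ctrl.camera('wrist');save(p,'w3')
```

```text
pos [0.4292 0.1092 0.1852] yang 8.95 z [-0.003 -0.    -1.   ] t 7.9 gap 0.0311 F [ 0.2  0.1 -0.1] j [ -1.  12. 105.  -0.  63. -10.]
 shift mm [92.7 59.9 10.1] after turn [105.6  32.2  10.2] rotvec deg [-0.2 -0.  15.9]
```

View pics/w3.png

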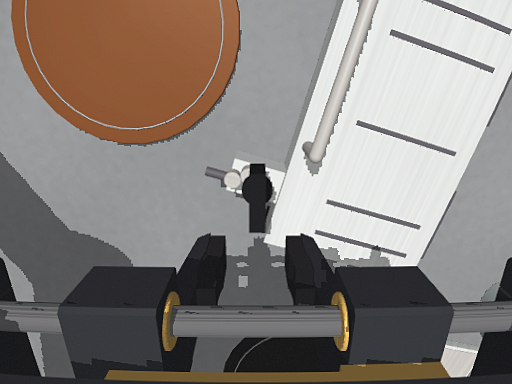

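The latch is turned: blade across at (257,195), and the tongue clear of the lid. Next, the handle.

Call:
move_arm:
  plan:
    - [0, 0, 5.3, 0, 0, 0, -0.1]
    - [0, 0, 5.3, 0, 0, 0, -0.1]
    - [0, 0, 5.3, 0, 0, 0, -0.1]
    - [0, 0, 0, 26, 8, 2.5, -0.1]
    - [0, 0, 0, 26, 8, 2.5, -0.1]
    - [0, 0, 0, 26, 8, 2.5, -0.1]
    - [0, 0, 0, 26, 8, 2.5, -0.1]
    - [0, 0, 0, 0, 0, 0, -0.1]
    - [0, 0, 0, 0, 0, 0, -0.1]
    - [0, 0, 0, 0, 0, 0, -0.1]

```text
time_s: 8.78
tool_pos: [0.4737, 0.2082, 0.1757]
tool_rot: [[0.121, 0.993, -0.002], [0.993, -0.121, -0.001], [-0.001, -0.002, -1.0]]
contact_force: [0.1, 0.3, 0.4]
finger_gap: 0.0392
grasp_force: 0.0
```

Run:
```python
from h import *
go([.474,.21,.09],-7)
s=ctrl.get_state();p=ctrl.camera('wrist');save(p,'w4')
print([(np.round(r['at']).tolist(),round(r['confidence'],2),np.round(atz(p,r['at'],.09,s),4).tolist()) for r in ctrl.pinpoint(p,'lid_handle')[:3]])
```

```text
pos [0.4737 0.2082 0.1757] yang -6.93 z [-0.002 -0.001 -1.   ] t 8.78 gap 0.0392 F [0.1 0.3 0.4] j [11. 22. 94. -0. 64. 18.]
 shift mm [ 1.9  0.2 85.7] after turn [ 1.9  0.1 85.7] rotvec deg [-0.1  0.   0.1]
[([254.0, 203.0], 0.58, [0.4745, 0.2098, 0.09])]
```

View pics/w4.png

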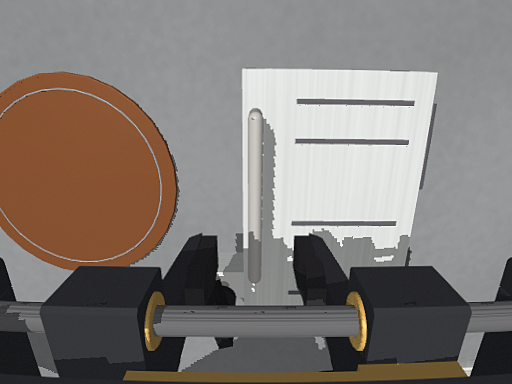

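The bar is centred between the fingers at column 255 and aligned with them. I'll lower and grip.

Call:
move_arm:
  plan:
    - [0, 0, 0, 0, 0, 25, -0.1]
    - [0, 0, 0, 0, 0, 30, -0.1]
    - [0, 0, 0, 0, 0, 30, -0.1]
    - [0, 0, 0, 0, 0, 0, -1]
    - [0, 0, 0, 0, 0, 0, -1]
    - [0, 0, 0, 0, 0, 0, -1]
    - [0, 0, 0, 0, 0, 0, -1]
    - [0, 0, 0, 0, 0, 0, -1]
    - [0, 0, 0, 0, 0, 0, -1]
    - [0, 0, 0, 0, 0, 0, -1]

```text
time_s: 9.72
tool_pos: [0.4734, 0.2088, 0.093]
tool_rot: [[0.121, 0.993, -0.001], [0.993, -0.121, 0.0], [0.0, -0.001, -1.0]]
contact_force: [-8.7, -0.5, 8.7]
finger_gap: 0.0087
grasp_force: 28.7
```

Run:
```python
from h import *
go([.474,.21,.09],-7)
# arc: displacement of the bar (tool y = case x, -tool z = up) vs angle
th0=0
for th in np.arange(0,1.76,.125):
    x=-136*np.cos(th)+41*np.sin(th)+136; z=136*np.sin(th)+41*np.cos(th)-41
    print(round(th,3),round(x,1),round(-z,1))
```

```text
pos [0.4734 0.2088 0.093 ] yang -6.93 z [-0.001  0.    -1.   ] t 9.72 gap 0.0087 F [-8.7 -0.5  8.7] j [11. 28. 98.  0. 53. 18.]
 shift mm [1.2 0.5 3. ] after turn [1.2 0.5 3. ] rotvec deg [-0.1 -0.   0.1]
0.0 0.0 -0.0
0.125 6.2 -16.6
0.25 14.4 -32.4
0.375 24.5 -47.0
0.5 36.3 -60.2
0.625 49.7 -71.8
0.75 64.4 -81.7
0.875 80.3 -89.7
1.0 97.0 -95.6
1.125 114.4 -99.4
1.25 132.0 -101.0
1.375 149.8 -100.4
1.5 167.3 -97.6
1.625 184.3 -92.6
1.75 200.6 -85.5
```

Call:
move_arm:
  plan:
    - [0, 0, 0, 0, 6, -16.5, -1]
    - [0, 0, 0, 0, 8, -16, -1]
    - [0, 0, 0, 0, 10, -14.5, -1]
    - [0, 0, 0, 0, 12, -13, -1]
    - [0, 0, 0, 0, 13.5, -11.5, -1]
    - [0, 0, 0, 0, 14.5, -10, -1]
    - [0, 0, 0, 0, 16, -8, -1]
    - [0, 0, 0, 0, 17, -6, -1]
    - [0, 0, 0, 0, 0, 0, -1]
    - [0, 0, 0, 0, 0, 0, -1]

```text
time_s: 10.55
tool_pos: [0.5702, 0.1962, 0.1856]
tool_rot: [[0.121, 0.993, -0.003], [0.993, -0.121, -0.001], [-0.001, -0.003, -1.0]]
contact_force: [2.9, -2.1, -17.5]
finger_gap: 0.0073
grasp_force: 31.0
```

Run:
```python
from h import *
go([.57,.197,.188],-7)
```

```text
pos [0.5702 0.1962 0.1856] yang -6.98 z [-0.003 -0.001 -1.   ] t 10.55 gap 0.0073 F [  2.9  -2.1 -17.5] j [ 8. 31. 77. -0. 71. 15.]
 shift mm [ 0.7 -0.3 -2.4] after turn [ 0.7 -0.3 -2.4] rotvec deg [-0.1  0.1  0. ]
```

Call:
move_arm:
  plan:
    - [0, 0, 0, 0, 0, 4, -1]
    - [0, 0, 0, 0, 17.5, -3.5, -1]
    - [0, 0, 0, 0, 17.5, -1.5, -1]
    - [0, 0, 0, 0, 18, 0.5, -1]
    - [0, 0, 0, 0, 17.5, 3, -1]
    - [0, 0, 0, 0, 17, 5, -1]
    - [0, 0, 0, 0, 14, 6, -1]
    - [0, 0, 0, 0, 0, 0, -1]
    - [0, 0, 0, 0, 0, 0, -1]
    - [0, 0, 0, 0, 0, 0, -1]

```text
time_s: 11.38
tool_pos: [0.6699, 0.1837, 0.1731]
tool_rot: [[0.121, 0.993, -0.003], [0.993, -0.121, -0.002], [-0.003, -0.003, -1.0]]
contact_force: [-5.2, -8.3, -8.8]
finger_gap: 0.006
grasp_force: 31.1
```

Run:
```python
from h import *
go([.67,.184,.18],-7)
p=ctrl.camera('side');cv2.imwrite('pics/s1.png',cv2.resize(p['color'][80:280,150:400],None,fx=2.4,fy=2.4))
```

```text
pos [0.6699 0.1837 0.1731] yang -6.95 z [-0.003 -0.002 -1.   ] t 11.38 gap 0.006 F [-5.2 -8.3 -8.8] j [ 6. 44. 58. -0. 79. 13.]
 shift mm [ 0.3  0.1 -6.9] after turn [ 0.3  0.1 -6.9] rotvec deg [-0.2  0.2  0. ]
```

View pics/s1.png

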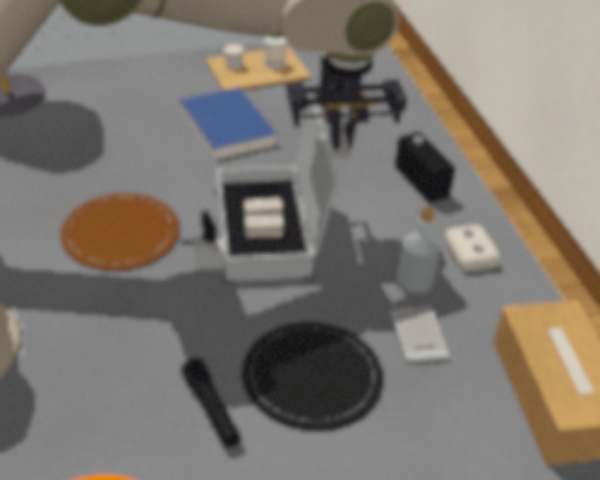

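The lid stands open with the gripper at its top, and two holders are visible in the case, at about (263,205) and (264,225) in the crop. I'll release gently and rise.

Call:
move_arm:
  plan:
    - [0, 0, 0, 0, 0, 0, -0.55]
    - [0, 0, 0, 0, 0, 0, -0.55]
    - [0, 0, 0, 0, 0, 0, -0.55]
    - [0, 0, 0, 0, 0, 0, -0.55]
    - [0, 0, 0, 0, 0, 0, -0.55]
    - [0, 0, 0, 0, 0, 0, -0.55]
    - [0, 0, 0, 0, 0, 0, -0.55]
    - [0, 0, 0, 0, 1, -8, -0.55]
    - [0, 0, 0, 0, 1, -12, -0.55]
    - [0, 0, 0, 0, 0, -20, -0.55]

```text
time_s: 12.27
tool_pos: [0.6729, 0.1842, 0.2128]
tool_rot: [[0.121, 0.993, -0.003], [0.993, -0.121, -0.0], [-0.001, -0.003, -1.0]]
contact_force: [0.6, -0.6, 0.0]
finger_gap: 0.02
grasp_force: 0.0
```

Run:
```python
from h import *
go([.67,.184,.26],-7)
p=ctrl.camera('side');cv2.imwrite('pics/s2.png',cv2.resize(p['color'][120:220,220:320],None,fx=5,fy=5))
```

```text
pos [0.6729 0.1842 0.2128] yang -6.95 z [-0.003 -0.    -1.   ] t 12.27 gap 0.02 F [ 0.6 -0.6  0. ] j [ 6. 43. 54. -0. 84. 13.]
 shift mm [ -0.6  -2.9 -47.2] after turn [ -0.6  -2.8 -47.2] rotvec deg [-0.2  0.   0.1]
```

View pics/s2.png

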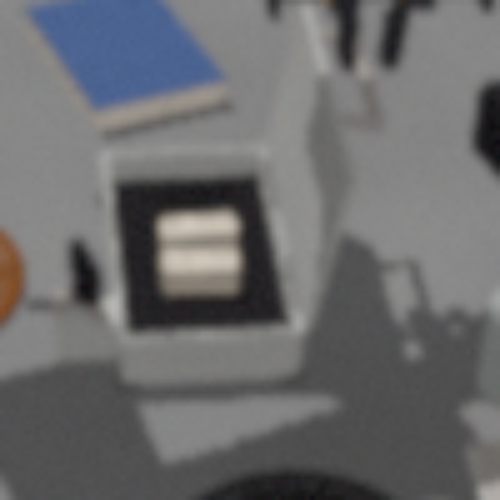

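The lid stays open; the two holders lie side by side, long axes along the case's x. I'll rise and move over the case.

Call:
move_arm:
  plan:
    - [0, 0, 0, 0, 0, -30, -0.5]
    - [0, 0, 0, 0, 0, -30, 0]
    - [0, 0, 0, 0, -35, 0, 1]
    - [0, 0, 0, 0, -40, 0, 1]
    - [0, 0, 0, 0, -40, 0, 1]
    - [0, 0, 0, 0, -40, 0, 1]
    - [0, 0, 0, 0, 0, 0, 1]
    - [0, 0, 0, 0, 0, 0, 1]
    - [0, 0, 0, 0, 0, 0, 1]
    - [0, 0, 0, 0, 0, 0, 1]

```text
time_s: 13.15
tool_pos: [0.5206, 0.2029, 0.2737]
tool_rot: [[0.122, 0.993, 0.001], [0.993, -0.122, 0.0], [0.0, 0.001, -1.0]]
contact_force: [0.5, -0.4, 0.9]
finger_gap: 0.0802
grasp_force: 0.0
```

Run:
```python
from h import *
go([.53,.17,.27],-7)
s=ctrl.get_state();p=ctrl.camera('wrist');save(p,'w5');S=ctrl.camera('side');T=ctrl.camera('top')
for q,n in((p,'w'),(S,'s'),(T,'t')):
  for r in ctrl.regions_of(q,'holder')[:5]:
    ys,xs=np.nonzero(r['mask']);c=(xs.mean(),ys.mean());print(n,r['confidence'],np.round(r['rect']),np.round(c),atz(q,c,.044,s).round(4))
  for r in ctrl.pinpoint(q,'holder')[:5]: print(n,'pt',r['confidence'],np.round(r['at']),atz(q,r['at'],.03,s).round(4))
```

```text
pos [0.5206 0.2029 0.2737] yang -6.98 z [ 0.001  0.    -1.   ] t 13.15 gap 0.0802 F [ 0.5 -0.4  0.9] j [ 9. 22. 79. -0. 80. 16.]
 shift mm [-31.5  13.3   3.7] after turn [-31.5  13.3   3.7] rotvec deg [ 0.1 -0.   0. ]
w 0.92 [245. 188. 296. 215.] [270. 199.] [0.5346 0.153  0.044 ]
w 0.65 [243. 151. 300. 178.] [273. 163.] [0.5429 0.1971 0.044 ]
w pt 0.78 [269. 198.] [0.533  0.1488 0.03  ]
w pt 0.68 [273. 163.] [0.5425 0.1929 0.03  ]
s 0.64 [250. 168. 266. 180.] [259. 173.] [0.5281 0.1347 0.044 ]
s 0.53 [251. 162. 267. 171.] [259. 166.] [0.5393 0.1824 0.044 ]
s pt 0.53 [258. 172.] [0.5304 0.1598 0.03  ]
s pt 0.4 [260. 164.] [0.5523 0.2084 0.03  ]
t 0.61 [198. 169. 206. 190.] [204. 179.] [0.5274 0.1516 0.044 ]
t 0.58 [208. 202. 227. 213.] [216. 207.] [0.432  0.1128 0.044 ]
t pt 0.64 [207. 179.] [0.5299 0.145  0.03  ]
```

View pics/w5.png

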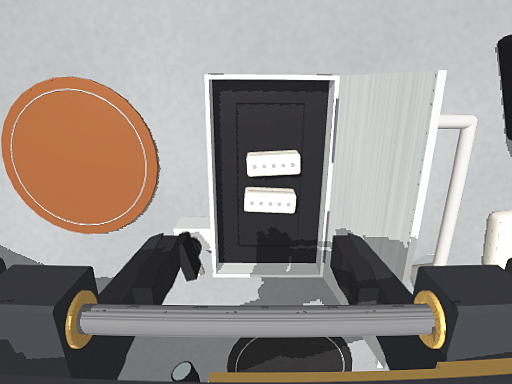

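Two holders are visible. Upper: dots from (255,169) to (293,165). Lower: dots from (252,203) to (289,206). The lid at the right would foul the 187 mm wide body in a lengthwise grip, so I'll grip across the width. That means turning the tool 90° and looking closer.

Call:
move_arm:
  plan:
    - [0, 0, -7, 0, 0, 0, 1]
    - [0, 0, -7, 0, 0, 0, 1]
    - [0, 0, -7, 0, 0, 0, 1]
    - [0, 0, -7, 0, 0, 0, 1]
    - [0, 0, -7, 0, 0, 0, 1]
    - [0, 0, -7, 0, 0, 0, 1]
    - [0, 0, -7, 0, 0, 0, 1]
    - [0, 0, -7, 0, 0, 0, 1]
    - [0, 0, -7, 0, 0, 0, 1]
    - [0, 0, -7, 0, 0, 0, 1]

```text
time_s: 14.43
tool_pos: [0.5194, 0.2031, 0.2735]
tool_rot: [[-0.894, 0.448, 0.0], [0.448, 0.894, 0.0], [-0.0, 0.0, -1.0]]
contact_force: [-0.9, -0.7, 1.0]
finger_gap: 0.0884
grasp_force: 0.0
```

Call:
move_arm:
  plan:
    - [0, 0, -7, 0, 0, 0, 0]
    - [0, 0, -7, 0, 0, 0, -0.3]
    - [0, 0, -6, 0, 0, 0, -0.34]
    - [0, 0, 0, -8, -10, 20, -0.34]
    - [0, 0, 0, -8, -10, 20, -0.34]
    - [0, 0, 0, 0, -5, 30, -0.34]
    - [0, 0, 0, 0, 0, 0, -0.34]
    - [0, 0, 0, 0, 0, 0, -0.34]
    - [0, 0, 0, 0, 0, 0, -0.34]
    - [0, 0, 0, 0, 0, 0, -0.34]

```text
time_s: 15.27
tool_pos: [0.5328, 0.1768, 0.2054]
tool_rot: [[-0.993, 0.12, 0.003], [0.12, 0.993, 0.0], [-0.003, 0.001, -1.0]]
contact_force: [-0.1, 0.2, -0.3]
finger_gap: 0.0292
grasp_force: 0.0
```

Run:
```python
from h import *
go([.538,.175,.19],83)
s=ctrl.get_state();p=ctrl.camera('wrist');save(p,'w6')
for r in ctrl.regions_of(p,'holder')[:5]:
    print(r['confidence'],np.round(r['rect']))
    c=max(cv2.findContours(r['mask'].astype(np.uint8),0,2)[0],key=cv2.contourArea)
    print(cv2.approxPolyDP(c,3,True)[:,0].tolist())
```

```text
pos [0.5328 0.1768 0.2054] yang 83.09 z [ 0.003  0.    -1.   ] t 15.27 gap 0.0292 F [-0.1  0.2 -0.3] j [  6.  25.  84.   0.  71. -77.]
 shift mm [-5.4 -1.2 15.4] after turn [-5.4 -1.2 15.4] rotvec deg [0.  0.2 0.1]
0.89 [215. 142. 239. 210.]
[[238, 143], [218, 144], [214, 149], [216, 207], [237, 206]]
0.63 [260. 146. 290. 212.]
[[283, 145], [261, 148], [267, 212], [288, 209], [287, 152]]
```

View pics/w6.png

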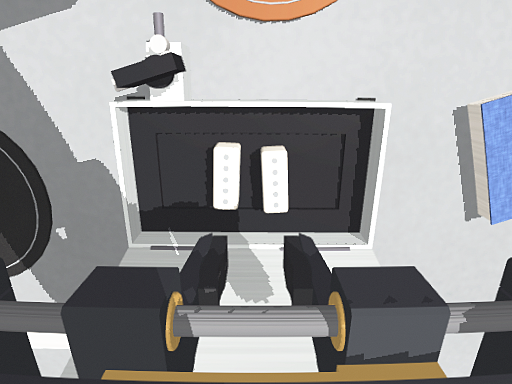

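Run:
```python
import cv2
i=cv2.imread('pics/w6.png')[135:220,200:305]
cv2.imwrite('pics/c6.png',cv2.resize(i,None,fx=7,fy=7,interpolation=cv2.INTER_CUBIC))
```

```text
(no output)
```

View pics/c6.png

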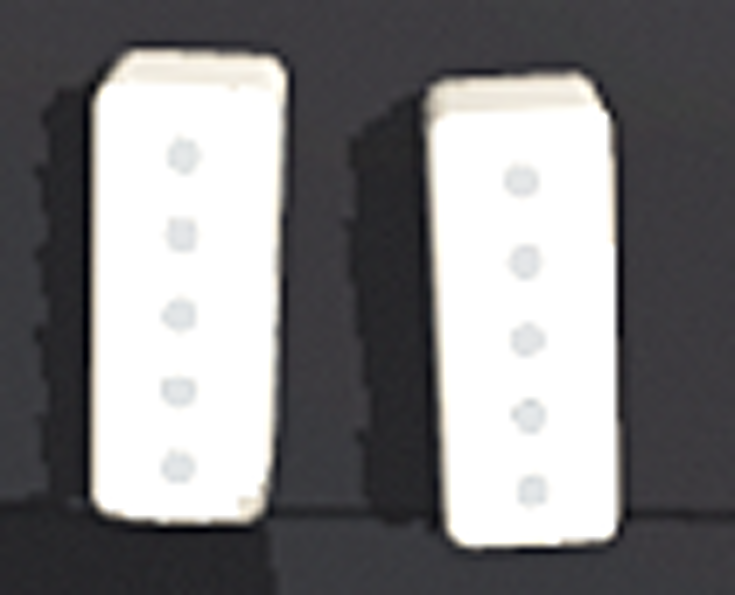

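The crop shows the dot rows. Left holder: (183,156)–(178,467). Right holder: (521,181)–(532,491). I'll triangulate these against the previous wrist view.

Run:
```python
from h import *
s=ctrl.get_state();p=ctrl.camera('wrist')
s5=dict(tool_pos=[.5206,.2029,.2737],tool_rot=[[.122,.993,.001],[.993,-.122,0],[0,.001,-1]])
f=lambda u:(u[0]/7+200-.4,u[1]/7+135-.4)
for n,a,m,b,o in(('right(+y)',(521,181),(527,340),(532,491),(274,167)),('left(-y)',(183,156),(179,314),(178,467),(270,204.5))):
    A,M,B=[atz(p,f(u),.044,s) for u in(a,m,b)];d=B-A
    print(n,A.round(4),M.round(4),B.round(4),'ang',np.degrees(np.arctan2(d[1],d[0])).round(1),np.linalg.norm(d))
    x,e=tri(ray(p,f(m),s),ray(p,o,s5));print('  tri',x.round(4),np.round(e,4))
# edges
for u in((430,110),(613,118),(452,545),(618,540),(95,95),(283,90),(95,515),(262,520)): print(u,atz(p,f(u),.044,s).round(4))
```

```text
right(+y) [0.5204 0.1954 0.044 ] [0.5425 0.1939 0.044 ] [0.5645 0.1924 0.044 ] ang -3.8 0.04418901465847328
  tri [0.5404 0.1935 0.0515] [0.0003 0.0003]
left(-y) [0.5116 0.1513 0.044 ] [0.5332 0.1475 0.044 ] [0.555  0.1441 0.044 ] ang -9.5 0.04399310100868164
  tri [0.5312 0.1484 0.0513] [0.0001 0.0001]
(430, 110) [0.5095 0.1845 0.044 ]
(613, 118) [0.5134 0.2083 0.044 ]
(452, 545) [0.5712 0.1805 0.044 ]
(618, 540) [0.5733 0.2037 0.044 ]
(95, 95) [0.5022 0.1411 0.044 ]
(283, 90) [0.5045 0.1657 0.044 ]
(95, 515) [0.5607 0.1314 0.044 ]
(262, 520) [0.5643 0.1545 0.044 ]
```

Run:
```python
from h import *
go([.557,.193,.043],86.2)
```

```text
pos [0.5325 0.1767 0.2046] yang 83.08 z [ 0.002  0.    -1.   ] t 15.42 gap 0.0287 F [0.  0.7 0. ] j [  6.  25.  84.   0.  71. -77.]
 shift mm [-22.1  19.1 161.6] after turn [-23.4  17.9 161.6] rotvec deg [ 0.   0.1 -3.1]
```

Call:
move_arm:
  plan:
    - [0, 0, -3.1, 0, 0, 0, -0.34]
    - [0, 0, 0, -12, 9, 20, -0.34]
    - [0, 0, 0, -11.5, 9, 20, -0.34]
    - [0, 0, 0, 0, 0, 30, -0.34]
    - [0, 0, 0, 0, 0, 30, -0.34]
    - [0, 0, 0, 0, 0, 15, -0.34]
    - [0, 0, 0, 0, 0, 0, -0.34]
    - [0, 0, 0, 0, 0, 0, -0.34]
    - [0, 0, 0, 0, 0, 0, -0.34]
    - [0, 0, 0, 0, 0, 0, -0.34]

```text
time_s: 16.25
tool_pos: [0.5577, 0.1929, 0.0903]
tool_rot: [[-0.998, 0.067, 0.003], [0.067, 0.998, 0.0], [-0.003, 0.001, -1.0]]
contact_force: [-0.0, -0.8, 0.5]
finger_gap: 0.0292
grasp_force: 0.0
```

Run:
```python
from h import *
go([.557,.193,.043],86.2)
s=ctrl.get_state();p=ctrl.camera('wrist');save(p,'w7')
```

```text
pos [0.5577 0.1929 0.0903] yang 86.16 z [ 0.003  0.    -1.   ] t 16.25 gap 0.0292 F [-0.  -0.8  0.5] j [  8.  36.  85.  -0.  59. -78.]
 shift mm [ 0.8  0.1 47.3] after turn [ 0.7  0.1 47.3] rotvec deg [ 0.   0.2 -0. ]
```

View pics/w7.png

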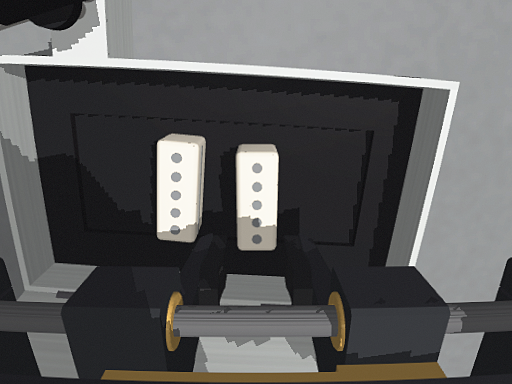

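The right holder is centred at column 257 between the fingers. The left holder's edge, at column about 198, is just clear of the finger. I'll descend.

Call:
move_arm:
  plan:
    - [0, 0, 0, 0, 0, 20, -0.34]
    - [0, 0, 0, 0, 0, 15, -0.34]
    - [0, 0, 0, 0, 0, 12, -0.34]
    - [0, 0, 0, 0, 0, 0, -1]
    - [0, 0, 0, 0, 0, 0, -1]
    - [0, 0, 0, 0, 0, 0, -1]
    - [0, 0, 0, 0, 0, 0, -1]
    - [0, 0, 0, 0, 0, 0, -1]
    - [0, 0, 0, 0, 0, -10, -1]
    - [0, 0, 0, 0, 0, -10, -1]

```text
time_s: 17.13
tool_pos: [0.5568, 0.1927, 0.0623]
tool_rot: [[-0.998, 0.067, -0.0], [0.067, 0.998, -0.0], [0.0, -0.0, -1.0]]
contact_force: [1.0, -0.8, -0.2]
finger_gap: 0.0236
grasp_force: 30.0
```

Gripped at 23.6 mm. I'll lift and carry to the pad.

Call:
move_arm:
  plan:
    - [0, 0, 0, 0, 0, -30, -1]
    - [0, 0, 0, 0, 0, -35, -1]
    - [0, 0, 0, -3, -40, 0, -1]
    - [0, 0, 0, -3, -40, 0, -1]
    - [0, 0, 0, -3, -40, 0, -1]
    - [0, 0, 0, -3, -40, 0, -1]
    - [0, 0, 0, -2, -40, 0, -1]
    - [0, 0, 0, -2, -40, 0, -1]
    - [0, 0, 0, -2, -40, 0, -1]
    - [0, 0, 0, -2, -40, 0, -1]

```text
time_s: 17.97
tool_pos: [0.5552, -0.1299, 0.128]
tool_rot: [[-0.998, 0.067, 0.002], [0.067, 0.998, -0.001], [-0.002, -0.001, -1.0]]
contact_force: [0.1, 0.6, -0.3]
finger_gap: 0.0235
grasp_force: 30.0
```

Run:
```python
from h import *
go([.556,-.129,.034],86.2)
s=ctrl.get_state();p=ctrl.camera('wrist');save(p,'w8')
for r in ctrl.regions_of(p,'pad')[:3]:
    c=max(cv2.findContours(r['mask'].astype(np.uint8),0,2)[0],key=cv2.contourArea)
    print(r['confidence'],np.round(r['rect']))
```

```text
pos [ 0.5552 -0.1299  0.128 ] yang 86.15 z [ 0.002 -0.001 -1.   ] t 17.97 gap 0.0235 F [ 0.1  0.6 -0.3] j [ -25.   31.   87.    0.   62. -111.]
 shift mm [-0.6  1.  94. ] after turn [-0.7  1.  94. ] rotvec deg [-0.   0.1 -0. ]
0.62 [ 83.  24. 340. 267.]
```

View pics/w8.png

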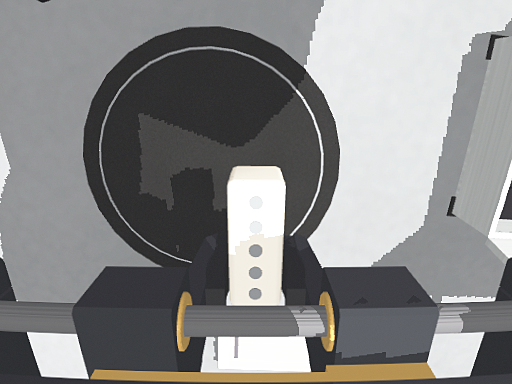

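The view shows the pad spanning columns 83–340 with its top at row 27, and the held holder at column 256.

Run:
```python
from h import *
s=ctrl.get_state();p=ctrl.camera('wrist')
A=np.array([atz(p,u,.006,s)[:2] for u in((83,150),(340,150),(211,26),(125,60),(300,60),(100,210),(130,245))])
M=np.c_[2*A,np.ones(len(A))];x=np.linalg.lstsq(M,(A**2).sum(1),rcond=None)[0]
print(A.round(3).tolist(),x[:2],np.sqrt(x[2]+x[0]**2+x[1]**2))
```

```text
[[0.513, -0.271], [0.528, -0.064], [0.431, -0.157], [0.449, -0.223], [0.459, -0.094], [0.565, -0.269], [0.6, -0.249]] [ 0.53532934 -0.16770629] 0.10460043105110656
```

Call:
move_arm:
  plan:
    - [0, 0, 0, 2, -2, 30, -1]
    - [0, 0, 0, 2, -1, 30, -1]
    - [0, 0, 0, 0, 0, 20, -1]
    - [0, 0, 0, 0, 0, 8, -1]
    - [0, 0, 0, 0, 0, 4, -1]
    - [0, 0, 0, 0, 0, 1, -1]
    - [0, 0, 0, 0, 0, 0, -1]
    - [0, 0, 0, 0, 0, 0, -0.3]
    - [0, 0, 0, 0, 0, 0, -0.3]
    - [0, 0, 0, 0, 0, 0, -0.3]

```text
time_s: 18.95
tool_pos: [0.5515, -0.1307, 0.0343]
tool_rot: [[-0.998, 0.067, 0.001], [0.067, 0.998, -0.001], [-0.001, -0.0, -1.0]]
contact_force: [0.4, -0.6, 0.3]
finger_gap: 0.0311
grasp_force: 0.0
```

Call:
move_arm:
  plan:
    - [0, 0, 0, 0, 0, -20, -0.3]
    - [0, 0, 0, 0, 0, -40, -0.3]
    - [0, 0, 0, 0, 0, -40, 0]
    - [0, 0, 0, 3, 40, 0, 0]
    - [0, 0, 0, 3, 40, 0, 0]
    - [0, 0, 0, 3, 40, 0, 0]
    - [0, 0, 0, 5, 40, 0, 0]
    - [0, 0, 0, 5, 40, 0, 0]
    - [0, 0, 0, 8, 40, 0, 0]
    - [0, 0, 5.7, 8, 38, 0, 0]

```text
time_s: 19.78
tool_pos: [0.5345, 0.1512, 0.134]
tool_rot: [[-0.986, 0.165, 0.001], [0.165, 0.986, 0.0], [-0.001, 0.0, -1.0]]
contact_force: [0.5, 0.7, -0.4]
finger_gap: 0.0442
grasp_force: 0.0
```

Run:
```python
from h import *
s=ctrl.get_state();p=ctrl.camera('wrist');save(p,'w9')
for r in ctrl.regions_of(p,'holder')[:5]:
    ys,xs=np.nonzero(r['mask']);c=(xs.mean(),ys.mean());print(r['confidence'],np.round(r['rect']),atz(p,c,.044,s).round(4),cv2.minAreaRect(np.c_[xs,ys].astype(np.float32)))
T=ctrl.camera('top')
for r in ctrl.regions_of(T,'holder')[:5]:
    ys,xs=np.nonzero(r['mask']);c=(xs.mean(),ys.mean());print('top',r['confidence'],np.round(r['rect']),atz(T,c,.03,s).round(4))
go([.535,.148,.043],80.5)
```

```text
0.86 [186. 159. 253. 246.] [0.5294 0.1247 0.044 ] ((219.36805725097656, 201.56434631347656), (85.03569030761719, 38.675758361816406), 56.8886604309082)
top 0.44 [279. 170. 292. 186.] [ 0.5394 -0.1251  0.03  ]
top 0.32 [159. 124. 241. 157.] [0.6615 0.1771 0.03  ]
pos [0.5348 0.1497 0.1338] yang 80.61 z [ 0.001 -0.    -1.   ] t 19.98 gap 0.0441 F [ 0.8 -0.8 -0.7] j [  4.  29.  90.  -0.  61. -77.]
 shift mm [-0.4 -1.7 90.8] after turn [-0.5 -1.7 90.8] rotvec deg [-0.   0.   0.1]
```

View pics/w9.png

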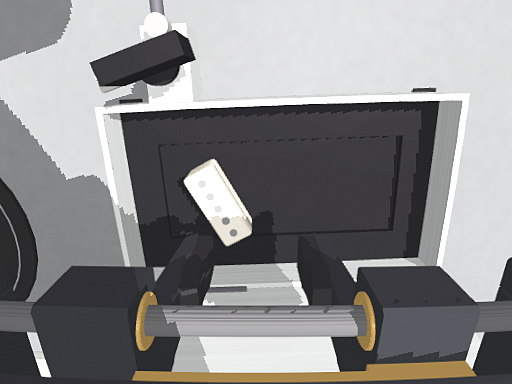

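The second holder was knocked aside and turned: its dots now run from (202,184) to (234,233), centre (218,209).

Run:
```python
from h import *
s=ctrl.get_state();p=ctrl.camera('wrist')
A,M,B=[atz(p,u,.044,s) for u in((202,184),(218,209),(234,233))];d=B-A
a=np.degrees(np.arctan2(d[1],d[0]));print(A,M,B,a,np.linalg.norm(d))
go([M[0],M[1],.043],a+90)
```

```text
[0.51480277 0.11378821 0.044     ] [0.53556458 0.12126106 0.044     ] [0.55666613 0.12927114 0.044     ] 20.29663489527423 0.04463476283202015
pos [0.535  0.1487 0.1337] yang 80.52 z [ 0. -0. -1.] t 20.03 gap 0.0438 F [-0.5 -0.1  0.4] j [  3.  29.  90.  -0.  61. -77.]
 shift mm [ -5.  -27.   90.8] after turn [  9.  -26.   90.7] rotvec deg [ -0.    0.  -29.8]
```

Call:
move_arm:
  plan:
    - [0, 0, -7, 0, 0, 0, 0]
    - [0, 0, -7, 0, 0, 0, 0]
    - [0, 0, -7, 0, 0, 0, 0]
    - [0, 0, -7, 0, 0, 0, 0]
    - [0, 0, -1.8, 12, -13, 0, 0]
    - [0, 0, 0, 12, -13, 10, 0]
    - [0, 0, 0, 0, 0, 30, 0]
    - [0, 0, 0, 0, 0, 0, 0]
    - [0, 0, 0, 0, 0, 0, 0]
    - [0, 0, 0, 0, 0, 0, 0]

```text
time_s: 20.87
tool_pos: [0.5216, 0.1161, 0.0946]
tool_rot: [[-0.938, -0.346, 0.001], [-0.346, 0.938, 0.0], [-0.001, -0.0, -1.0]]
contact_force: [-0.1, 0.1, -0.5]
finger_gap: 0.044
grasp_force: 0.0
```

Run:
```python
from h import *
go([.5215,.116,.043],110.3)
s=ctrl.get_state();p=ctrl.camera('wrist')
for r in ctrl.regions_of(p,'holder')[:3]:
    ys,xs=np.nonzero(r['mask']);c=(xs.mean(),ys.mean());print(r['confidence'],np.round(r['rect']),atz(p,c,.04,s).round(4),cv2.minAreaRect(np.c_[xs,ys].astype(np.float32)))
    # dots: column of dark spots within mask
    g=cv2.cvtColor(p['color'],cv2.COLOR_BGR2GRAY)
    k=cv2.erode(r['mask'].astype(np.uint8),np.ones((9,9)))>0
    print(g[k].min(),np.median(g[k]))
for r in ctrl.pinpoint(p,'holder')[:2]: print(r['at'],atz(p,r['at'],.03,s))
```

```text
pos [0.5216 0.1161 0.0946] yang 110.23 z [ 0.001  0.    -1.   ] t 20.87 gap 0.044 F [-0.1  0.1 -0.5] j [  -0.   30.   95.    0.   55. -110.]
 shift mm [ 0.2 -0.1 51.6] after turn [ 0.1 -0.1 51.6] rotvec deg [-0.   0.1 -0.1]
0.91 [240. 190. 284. 286.] [0.5299 0.1213 0.04  ] ((260.5, 237.5), (99.0, 39.0), 90.0)
121 232.0
0.74 [225.  38. 390. 104.] [0.4279 0.1115 0.04  ] ((304.5279846191406, 71.40399932861328), (154.83999633789062, 58.23999786376953), 16.260204315185547)
26 76.0
[261.9, 238.2] [0.53539377 0.12470427 0.03      ]
```

Call:
move_arm:
  plan:
    - [0, 0, 0, 0, 2, 20, 0]
    - [0, 0, 0, 0, 0, 20, 0]
    - [0, 0, 0, 0, 0, 11, 0]
    - [0, 0, 0, 0, 0, 0, -1]
    - [0, 0, 0, 0, 0, 0, -1]
    - [0, 0, 0, 0, 0, 0, -1]
    - [0, 0, 0, 0, 0, 0, -1]
    - [0, 0, 0, 0, 0, 0, -1]
    - [0, 0, 0, 0, 0, 0, -1]
    - [0, 0, 0, 0, 0, 0, -1]

```text
time_s: 21.85
tool_pos: [0.5208, 0.1185, 0.0436]
tool_rot: [[-0.938, -0.346, 0.002], [-0.346, 0.938, 0.0], [-0.002, -0.001, -1.0]]
contact_force: [-1.0, 1.0, 6.4]
finger_gap: 0.0238
grasp_force: 30.0
```

Call:
move_arm:
  plan:
    - [0, 0, 0, 0, 0, 0, -1]
    - [0, 0, 0, 0, 0, -20, -1]
    - [0, 0, 0, 0, 0, -30, -1]
    - [0, 0, 0, 0, 0, -35, -1]
    - [0, 0, 5, 0, 0, 0, -1]
    - [0, 0, 5, 0, 0, 0, -1]
    - [0, 0, 5, 0, 0, 0, -1]
    - [0, 0, 5, 0, 0, 0, -1]
    - [0, 0, 4, 0, 0, 0, -1]
    - [0, 0, 0, 0, 0, 0, -1]

```text
time_s: 22.68
tool_pos: [0.5201, 0.1185, 0.1277]
tool_rot: [[-0.998, 0.068, 0.0], [0.068, 0.998, -0.0], [-0.0, -0.0, -1.0]]
contact_force: [1.1, -0.4, -0.5]
finger_gap: 0.024
grasp_force: 30.0
```

Run:
```python
from h import *
go([.521,-.199,.034],86.2)
T=ctrl.camera('top')
for r in ctrl.regions_of(T,'holder')[:5]:
    ys,xs=np.nonzero(r['mask']);c=(xs.mean(),ys.mean());print('top',r['confidence'],np.round(r['rect']),atz(T,c,.03).round(4))
```

```text
pos [0.5201 0.1185 0.1277] yang 86.12 z [ 0. -0. -1.] t 22.68 gap 0.024 F [ 1.1 -0.4 -0.5] j [  0.  27.  94.  -0.  59. -86.]
 shift mm [ -22.4 -316.7   93.7] after turn [ -21.9 -316.7   93.7] rotvec deg [-0.   0.  -0.1]
top 0.69 [281. 166. 293. 187.] [ 0.5362 -0.1255  0.03  ]
```

Call:
move_arm:
  plan:
    - [0, 0, 0, -3, -40, 0, -1]
    - [0, 0, 0, -3, -40, 0, -1]
    - [0, 0, 0, -3, -40, 0, -1]
    - [0, 0, 0, -3, -40, 0, -1]
    - [0, 0, 0, -3, -40, 0, -1]
    - [0, 0, 0, -3, -40, 0, -1]
    - [0, 0, 0, -2, -40, 0, -1]
    - [0, 0, 0, -2, -37, 0, -1]
    - [0, 0, 0, 0, 0, 0, -1]
    - [0, 0, 0, 0, 0, 0, -1]

```text
time_s: 23.62
tool_pos: [0.5211, -0.2008, 0.1273]
tool_rot: [[-0.998, 0.066, -0.0], [0.066, 0.998, 0.0], [0.0, 0.0, -1.0]]
contact_force: [-0.2, 1.1, 0.1]
finger_gap: 0.0232
grasp_force: 30.0
```

Run:
```python
from h import *
go([.521,-.199,.034],86.2)
s=ctrl.get_state();p=ctrl.camera('wrist')
for r in ctrl.regions_of(p,'holder')[:3]:
    ys,xs=np.nonzero(r['mask']);c=(xs.mean(),ys.mean());print(r['confidence'],np.round(r['rect']),atz(p,c,.034,s).round(4))
```

```text
pos [ 0.5211 -0.2008  0.1273] yang 86.19 z [-0.  0. -1.] t 23.62 gap 0.0232 F [-0.2  1.1  0.1] j [ -33.   30.   89.    0.   61. -119.]
 shift mm [ 0.2  1.8 93.3] after turn [ 0.2  1.8 93.3] rotvec deg [ 0. -0. -0.]
0.79 [323. 166. 371. 254.] [ 0.5326 -0.133   0.034 ]
0.78 [229. 219. 282. 348.] [ 0.5787 -0.2054  0.034 ]
```

Call:
move_arm:
  plan:
    - [0, 0, 0, 0, 1, 30, -1]
    - [0, 0, 0, 0, 0, 30, -1]
    - [0, 0, 0, 0, 0, 20, -1]
    - [0, 0, 0, 0, 0, 8, -1]
    - [0, 0, 0, 0, 0, 4, -1]
    - [0, 0, 0, 0, 0, 1, -1]
    - [0, 0, 0, 0, 0, 0, -1]
    - [0, 0, 0, 0, 0, 0, -0.3]
    - [0, 0, 0, 0, 0, 0, -0.3]
    - [0, 0, 0, 0, 0, 0, -0.3]

```text
time_s: 24.55
tool_pos: [0.5218, -0.1985, 0.0353]
tool_rot: [[-0.998, 0.065, 0.001], [0.065, 0.998, -0.001], [-0.001, -0.001, -1.0]]
contact_force: [-0.3, -0.4, -0.4]
finger_gap: 0.0308
grasp_force: 0.0
```

Call:
move_arm:
  plan:
    - [0, 0, 0, 0, 0, 0, -0.3]
    - [0, 0, 0, 0, 0, -15, -0.3]
    - [0, 0, 0, 0, 0, -30, -0.3]
    - [0, 0, 0, 0, 0, -40, -0.3]
    - [0, 0, 0, 0, 0, -40, -0.3]
    - [0, 0, 0, 0, 0, -40, -0.3]
    - [0, 0, 0, 0, 0, -40, -0.3]
    - [0, 0, 0, 0, 20, 0, -0.3]
    - [0, 0, 0, 0, 0, 0, -0.3]
    - [0, 0, 0, 0, 0, 0, -0.3]

```text
time_s: 25.38
tool_pos: [0.5226, -0.1779, 0.2393]
tool_rot: [[-0.998, 0.064, -0.0], [0.064, 0.998, 0.0], [0.0, 0.0, -1.0]]
contact_force: [0.4, 0.1, -0.5]
finger_gap: 0.0307
grasp_force: 0.0
```

Run:
```python
from h import *
s=ctrl.get_state();p=ctrl.camera('wrist');S=ctrl.camera('side');T=ctrl.camera('top')
for n,q in(('w',p),('s',S),('t',T)):
  for t in('holder','pad'):
    for r in ctrl.regions_of(q,t)[:4]:
      ys,xs=np.nonzero(r['mask']);c=(xs.mean(),ys.mean());print(n,t,round(r['confidence'],2),np.round(r['rect']),atz(q,c,.03 if t=='holder' else .006,s).round(4))
r=ctrl.regions_of(p,'holder')
for a in r: print(cv2.minAreaRect(np.argwhere(a['mask'])[:,::-1].astype(np.float32)))
go([.70,.18,.29],-7)
```

```text
w holder 0.94 [285. 142. 311. 202.] [ 0.5357 -0.1307  0.03  ]
w holder 0.69 [223. 149. 253. 208.] [ 0.5334 -0.1989  0.03  ]
w pad 0.8 [178.  73. 359. 244.] [ 0.5229 -0.1655  0.006 ]
s holder 0.73 [272. 215. 288. 230.] [ 0.5357 -0.1365  0.03  ]
s holder 0.69 [273. 231. 293. 246.] [ 0.5342 -0.206   0.03  ]
s holder 0.54 [224. 123. 254. 143.] [0.4995 0.4495 0.03  ]
s holder 0.51 [221. 229. 250. 267.] [ 0.3757 -0.206   0.03  ]
s pad 0.92 [151. 275. 225. 341.] [ 0.1985 -0.3918  0.006 ]
s pad 0.9 [176. 161. 224. 190.] [0.2922 0.2132 0.006 ]
s pad 0.62 [248. 216. 311. 260.] [ 0.532  -0.1761  0.006 ]
t pad 0.89 [156. 219. 216. 267.] [0.3318 0.2443 0.006 ]
t pad 0.73 [266. 148. 325. 203.] [ 0.5473 -0.0964  0.006 ]
t pad 0.65 [330. 243. 394. 306.] [ 0.197  -0.3798  0.006 ]
((299.39154052734375, 172.18798828125), (24.195419311523438, 58.033729553222656), 1.6846843957901)
((236.92776489257812, 174.53834533691406), (57.397560119628906, 23.383285522460938), 88.60282135009766)
pos [ 0.5227 -0.1784  0.2393] yang 86.25 z [-0.  0. -1.] t 25.88 gap 0.0308 F [-0.4 -0.2  0. ] j [ -31.   22.   83.   -0.   75. -117.]
 shift mm [-153.4  369.3  -50.7] after turn [377.4 132.2 -50.7] rotvec deg [-0.  -0.  93.2]
```

Both holders lie flat, about 33 mm either side of the pad's centre. Next I'll close the lid by going behind the bar with closed fingers.

Call:
move_arm:
  plan:
    - [0, 0, 0, 0, 0, -25, -1]
    - [0, 0, 0, 0, 20, -25, -1]
    - [0, 0, 0, -15.5, 35, 0, -1]
    - [0, 0, 0, -15.5, 35, 0, -1]
    - [0, 0, 0, -15.5, 35, 0, -1]
    - [0, 0, 0, -15.5, 35, 0, -1]
    - [0, 0, 0, -15.5, 35, 0, -1]
    - [0, 0, 0, -15.5, 35, 0, -1]
    - [0, 0, 0, -15.5, 35, 0, -1]
    - [0, 0, 3.2, -15.5, 35, 0, -1]

```text
time_s: 26.72
tool_pos: [0.6666, 0.1148, 0.2894]
tool_rot: [[-0.993, 0.121, -0.0], [0.121, 0.993, -0.0], [0.0, -0.0, -1.0]]
contact_force: [0.3, -0.3, 0.7]
finger_gap: 0.0006
grasp_force: 0.0
```

Run:
```python
from h import *
go([.702,.181,.187],83)
s=ctrl.get_state();S=ctrl.camera('side');T=ctrl.camera('top');R=[]
for q in(S,T):
    r=ctrl.pinpoint(q,'lid_handle');print([(x['at'],x['confidence'],atz(q,x['at'],.175).round(3)) for x in r[:2]])
    if r:R.append(ray(q,r[0]['at']))
if len(R)>1:print(tri(*R))
```

```text
pos [0.6666 0.1148 0.2894] yang 83.07 z [-0. -0. -1.] t 26.72 gap 0.0006 F [ 0.3 -0.3  0.7] j [ -0.  38.  51.  -0.  91. -83.]
 shift mm [-27.2  70.  102.4] after turn [-27.1  70.  102.4] rotvec deg [-0.  -0.   0.1]
[([291.5, 137.8], 0.76, array([0.666, 0.17 , 0.175]))]
[([247.2, 116.0], 0.27, array([0.708, 0.008, 0.175]))]
(array([0.64234614, 0.01488436, 0.29000057]), [np.float64(0.03226915770190591), np.float64(0.03226915770190586)])
```

Call:
move_arm:
  plan:
    - [0, 0, 0, -15, 35, 0, -1]
    - [0, 0, 0, -15, 35, 0, -1]
    - [0, 0, 0, 0, 0, 35, -1]
    - [0, 0, 0, 0, 0, 35, -1]
    - [0, 0, 0, 0, 0, 32, -1]
    - [0, 0, 0, 0, 0, 0, -1]
    - [0, 0, 0, 0, 0, 0, -1]
    - [0, 0, 0, 0, 0, 0, -1]
    - [0, 0, 0, 0, 0, 0, -1]
    - [0, 0, 0, 0, 0, 0, -1]

```text
time_s: 27.75
tool_pos: [0.7049, 0.1785, 0.1901]
tool_rot: [[-0.993, 0.121, 0.004], [0.121, 0.993, 0.0], [-0.004, 0.001, -1.0]]
contact_force: [-0.7, -0.5, -0.2]
finger_gap: 0.0003
grasp_force: 0.0
```

Call:
move_arm:
  plan:
    - [0, 0, 0, 10, 0, 2, -1]
    - [0, 0, 0, 7, 0, 0, -1]
    - [0, 0, 0, 6, 0, 0, -1]
    - [0, 0, 0, 6, 0, 0, -1]
    - [0, 0, 0, 6, 0, 0, -1]
    - [0, 0, 0, 6, 0, 0, -1]
    - [0, 0, 0, 6, 0, 0, -1]
    - [0, 0, 0, 6, 0, 0, -1]
    - [0, 0, 0, 6, 0, 0, -1]
    - [0, 0, 0, 6, 0, 0, -1]

```text
time_s: 28.58
tool_pos: [0.6393, 0.1867, 0.1856]
tool_rot: [[-0.993, 0.121, 0.0], [0.121, 0.993, -0.0], [-0.0, 0.0, -1.0]]
contact_force: [-0.4, -0.2, -1.0]
finger_gap: 0.0002
grasp_force: 0.0
```

Call:
move_arm:
  plan:
    - [0, 0, 0, 6, 0, 0, -1]
    - [0, 0, 0, 6, 0, 0, -1]
    - [0, 0, 0, 5, 0, 0, -1]
    - [0, 0, 0, 0, 0, 0, -1]
    - [0, 0, 0, 0, 0, 0, -1]
    - [0, 0, 0, 0, 0, 0, -1]
    - [0, 0, 0, 0, 0, 0, -1]
    - [0, 0, 0, 0, 0, 0, -1]
    - [0, 0, 0, 0, 0, 0, -1]
    - [0, 0, 0, 0, 0, 0, -1]

```text
time_s: 29.42
tool_pos: [0.623, 0.1887, 0.1854]
tool_rot: [[-0.993, 0.121, -0.0], [0.121, 0.993, -0.0], [0.0, -0.0, -1.0]]
contact_force: [0.1, -0.8, 0.5]
finger_gap: 0.0002
grasp_force: 0.0
```

Run:
```python
from h import *
go([.43,.109,.19],8.5)
S=ctrl.camera('side');T=ctrl.camera('top');
for n,q in(('s',S),('t',T)):
    for t,z in(('lid_handle',.09),('latch_grip',.087)): print(n,t,[(np.round(x['at']),x['confidence'],atz(q,x['at'],z).round(3)) for x in ctrl.pinpoint(q,t)[:2]])
```

```text
pos [0.623  0.1887 0.1854] yang 83.05 z [-0. -0. -1.] t 29.42 gap 0.0002 F [ 0.1 -0.8  0.5] j [  7.  37.  67.  -0.  75. -76.]
 shift mm [ 182.  -102.4   -4.6] after turn [ -50.2 -202.7   -4.6] rotvec deg [-0.  -0.  74.6]
s lid_handle [(array([243., 154.]), 0.6, array([0.477, 0.213, 0.09 ])), (array([236., 174.]), 0.5, array([0.429, 0.093, 0.09 ]))]
s latch_grip [(array([237., 172.]), 0.52, array([0.434, 0.111, 0.087]))]
t lid_handle [(array([249., 120.]), 0.7, array([0.717, 0.002, 0.09 ]))]
t latch_grip [(array([284., 127.]), 0.64, array([ 0.695, -0.115,  0.087])), (array([217., 203.]), 0.55, array([0.444, 0.107, 0.087]))]
```

The lid is shut: the handle reads back at (0.477, 0.213, 0.09). Now for the latch.

Call:
move_arm:
  plan:
    - [0, 0, 0, 30, -17, 0, -0.4]
    - [0, 0, 0, 30, -17, 0, -0.3]
    - [0, 0, 0, 30, -17, 0, -0.3]
    - [0, 0, 0, 30, -17, 0, -0.3]
    - [0, 0, 0, 31, -17, 0, -0.3]
    - [0, 0, 0, 31, -17, 0, -0.3]
    - [0, 0, 7, 0, 0, 0, -0.3]
    - [0, 0, 7, 0, 0, 0, -0.3]
    - [0, 0, 7, 0, 0, 0, -0.3]
    - [0, 0, 7, 0, 0, 0, -0.3]

```text
time_s: 30.55
tool_pos: [0.43, 0.1094, 0.1858]
tool_rot: [[-0.816, 0.578, 0.001], [0.578, 0.816, -0.0], [-0.001, 0.0, -1.0]]
contact_force: [0.3, -0.9, 0.1]
finger_gap: 0.0307
grasp_force: 0.0
```

Call:
move_arm:
  plan:
    - [0, 0, 7, 0, 0, 0, -0.3]
    - [0, 0, 7, 0, 0, 0, -0.3]
    - [0, 0, 7, 0, 0, 0, -0.3]
    - [0, 0, 7, 0, 0, 0, -0.3]
    - [0, 0, 7, 0, 0, 0, -0.3]
    - [0, 0, 7, 0, 0, 0, -0.3]
    - [0, 0, 4.5, 0, 0, 0, -0.3]
    - [0, 0, 0, 0, 0, 0, -0.3]
    - [0, 0, 0, 0, 0, 0, -0.3]
    - [0, 0, 0, 0, 0, 0, -0.3]

```text
time_s: 31.38
tool_pos: [0.43, 0.1095, 0.1856]
tool_rot: [[-0.151, 0.988, 0.0], [0.988, 0.151, -0.0], [-0.0, 0.0, -1.0]]
contact_force: [0.0, 0.3, 0.2]
finger_gap: 0.0311
grasp_force: 0.0
```

Run:
```python
from h import *
go([.43,.109,.092],8.5)
s=ctrl.get_state();p=ctrl.camera('wrist')
for r in ctrl.regions_of(p,'latch_grip')[:2]:
    m=r['mask'];ys,xs=np.nonzero(m);print(r['confidence'],np.round(r['rect']),cv2.minAreaRect(np.c_[xs,ys].astype(np.float32)))
    g=cv2.cvtColor(p['color'],cv2.COLOR_BGR2GRAY);d=m&(g<60);d[232:]=False
    for row in range(165,231,8):
        c=np.nonzero(d[row])[0]
        if len(c):print(row,c.min(),c.max())
```

```text
pos [0.43   0.1095 0.1856] yang 8.7 z [ 0. -0. -1.] t 31.38 gap 0.0311 F [0.  0.3 0.2] j [ -1.  12. 105.  -0.  62. -10.]
 shift mm [-0.5 -0.  93.6] after turn [-0.5 -0.  93.6] rotvec deg [0.  0.  0.2]
0.75 [238. 164. 273. 232.] ((257.09735107421875, 197.460205078125), (69.57887268066406, 29.534435272216797), 86.18592071533203)
165 249 262
173 248 263
181 243 268
189 242 270
197 245 268
205 248 263
213 248 264
221 249 263
229 249 263
0.73 [263.   0. 512. 268.] ((395.87982177734375, 123.37657165527344), (184.4510498046875, 305.0739440917969), 17.700428009033203)
```

Call:
move_arm:
  plan:
    - [0, 0, 0, 0, 0, 30, -0.3]
    - [0, 0, 0, 0, 0, 30, -0.3]
    - [0, 0, 0, 0, 0, 20, -0.3]
    - [0, 0, 0, 0, 0, 13.5, -0.3]
    - [0, 0, 0, 0, 0, 0, -1]
    - [0, 0, 0, 0, 0, 0, -1]
    - [0, 0, 0, 0, 0, 0, -1]
    - [0, 0, 0, 0, 0, 0, -1]
    - [0, 0, 0, 0, 0, 0, -1]
    - [0, 0, 0, 0, 0, 0, -1]

```text
time_s: 32.32
tool_pos: [0.4304, 0.1095, 0.0929]
tool_rot: [[-0.149, 0.989, 0.002], [0.989, 0.149, -0.0], [-0.0, 0.002, -1.0]]
contact_force: [-2.1, -0.6, 7.0]
finger_gap: 0.0118
grasp_force: 30.0
```

Call:
move_arm:
  plan:
    - [0, 0, -4, 0, 0, 0, -1]
    - [0, 0, -7, 0, 0, 0, -1]
    - [0, 0, -7, 0, 0, 0, -1]
    - [0, 0, -7, 0, 0, 0, -1]
    - [0, 0, -7, 0, 0, 0, -1]
    - [0, 0, -7, 0, 0, 0, -1]
    - [0, 0, -7, 0, 0, 0, -1]
    - [0, 0, -7, 0, 0, 0, -1]
    - [0, 0, -7, 0, 0, 0, -1]
    - [0, 0, -7, 0, 0, 0, -1]

```text
time_s: 33.15
tool_pos: [0.4304, 0.1095, 0.0929]
tool_rot: [[-0.97, 0.243, 0.002], [0.243, 0.97, -0.0], [-0.002, 0.0, -1.0]]
contact_force: [-3.0, 0.8, 3.1]
finger_gap: 0.0122
grasp_force: 30.0
```

Call:
move_arm:
  plan:
    - [0, 0, -6, 0, 0, 0, -1]
    - [0, 0, -1.5, 0, 0, 0, -1]
    - [0, 0, 0, 0, 0, 0, -1]
    - [0, 0, 0, 0, 0, 0, -1]
    - [0, 0, 0, 0, 0, 0, -0.3]
    - [0, 0, 0, 0, 0, 0, -0.3]
    - [0, 0, 0, 0, 0, 0, -0.3]
    - [0, 0, 0, 0, 0, -15, -0.3]
    - [0, 0, 0, 0, 0, -35, -0.3]
    - [0, 0, 0, 0, 0, -40, -0.3]

```text
time_s: 33.98
tool_pos: [0.4289, 0.1094, 0.1819]
tool_rot: [[-0.993, 0.121, -0.004], [0.121, 0.993, 0.0], [0.004, -0.0, -1.0]]
contact_force: [0.2, 0.3, 0.7]
finger_gap: 0.031
grasp_force: 0.0
```

Run:
```python
from h import *
go([.43,.109,.18],83)
s=ctrl.get_state();p=ctrl.camera('wrist')
g=cv2.cvtColor(p['color'],cv2.COLOR_BGR2GRAY)
for r in ctrl.regions_of(p,'latch_grip')[:2]:
    m=r['mask'];print(r['confidence'],np.round(r['rect']));d=m&(g<60)
    for row in range(150,231,10):
        c=np.nonzero(d[row])[0]
        if len(c):print(row,c.min(),c.max())
S=ctrl.camera('side');T=ctrl.camera('top')
print([(np.round(x['at']),x['confidence'],atz(S,x['at'],.09).round(3)) for x in ctrl.pinpoint(S,'lid_handle')[:2]])
for q in(S,T):
  for r in ctrl.regions_of(q,'holder')[:2]:
    ys,xs=np.nonzero(r['mask']);print(round(r['confidence'],2),atz(q,(xs.mean(),ys.mean()),.03).round(4))
```

```text
pos [0.4289 0.1094 0.1819] yang 83.05 z [-0.004  0.    -1.   ] t 33.98 gap 0.031 F [0.2 0.3 0.7] j [ -1.  13. 106.   0.  62. -84.]
 shift mm [-1.1 -0.3  1.9] after turn [-1.1 -0.3  1.9] rotvec deg [-0.  -0.2  0.1]
0.85 [238. 166. 274. 237.]
170 248 262
180 246 264
190 241 270
200 242 269
210 248 263
220 248 262
230 248 262
[(array([241., 157.]), 0.67, array([0.466, 0.198, 0.09 ]))]
0.59 [ 0.5306 -0.1362  0.03  ]
0.64 [ 0.5358 -0.1249  0.03  ]
0.47 [ 0.5367 -0.1947  0.03  ]
```

Run:
```python
from h import *
print(ctrl.sign_off())
```

```text
the job is handed in; nothing more can be done
None
```

The job is handed in, though no verdict came back. By my last camera checks, both holders found in the case lie flat and apart on the black pad, the lid is shut and the latch is back at its locked position. I did not re-measure the bystanders.

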